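# Clear the tin and flip the kit case open

## Task

With the fingertips only, push the tin that stands in front of the yellow-lidded kit case along the bench to either side, until all of it is clear of the case's width, keeping it upright. Then flip the case's lid up and over so that it leans back on its stop and stays open by itself. Do not pick anything up, and leave everything else standing where it is.

Things in the scene. Friction and masses are not known exactly. Their poses are not given: they have to be found in the camera images.
- case: navy kit case, an open box 140 mm (its x) by 130 mm (its y) by 70 mm high, walls 5 mm, screwed to the bench, with a yellow hinged lid; origin at the centre of its underside. Its +x points from the front (the lip side, which faces roughly towards the robot) to the hinge side, +y to its left seen from the robot, z up
- lid (a joint): hinge angle of the yellow lid: 0 shut and level, 1.57 standing straight up, 1.95 leaning back on its stop. A free hinge with hardly any friction: below about 1.5 the lid falls shut by itself, above about 1.6 it falls back onto the stop and stays. The lid weighs about 0.12 kg and only a few newtons at the lip swing it up
- lid_lip (a point): lower front edge of the yellow lid, mid-width, on its underside; moves with the lid. The lid is a plate 4 mm thick, 130 mm wide, 165 mm from hinge to front edge: it juts 25 mm beyond the case's front wall, underside 70 mm above the bench. The front edge is turned up as a lip 22 mm tall. Lift the edge from beneath with a tilted finger, or push the lip towards the hinge
- lid_hinge (a point): middle of the hinge axis, on the rear top edge of the case (70 mm behind the case's origin along its x, 70 mm up); the axis is parallel to the case's y.
- tin: the tin in the way: navy tin with yellow label and white top, 66 mm across, 62 mm tall, about 0.25 kg, loose, standing on the bench just in front of the lip, its centre about 150 mm in front of the case's origin; origin at the centre of its underside. It slides upright when pushed low on its side. The bench to either side of it is free for at least 120 mm
- tall_tin: bystander: navy tin with yellow label and white top, 80 mm across, 110 mm tall, loose, upright; origin at the centre of its underside
- mid_tin: bystander: navy tin with yellow label and steel-coloured top, 60 mm across, 80 mm tall, loose, upright; origin at the centre of its underside
- small_tin: bystander: small navy tin with yellow label and white top, 56 mm across, 50 mm tall, loose, upright; origin at the centre of its underside
- bush: bystander: steel bush (short tube), 40 mm outside, 40 mm tall, loose, standing on end; origin at the centre of its underside
- carton: bystander: white carton 110 x 70 x 45 mm, loose, lying flat; origin at the centre of its underside
- marker: bystander: white and blue marker pen, 14 mm thick, about 120 mm long, lying on the pad of paper at the left; origin at the centre of its underside

How it is judged:
On the way, in this order (a step that is already met when the one before it is completed fails the run):
1. the tin stands upright and clear of the case's width while the lid is still shut ((y of tin in the frame of case above 0.096 m or y of tin in the frame of case below -0.096 m) and angle between tin's own z axis and vertical below 0.1 rad and value of joint lid below 0.2 rad), for 0.2 s.
2. the lid leans back on its stop (value of joint lid above 1.8 rad), for 0.2 s.
At the end, for the whole second after the job is handed in: the lid is open beyond 1.8 rad and at rest on its stop; the tin stands upright (within 0.1 rad) on the bench, at rest, its centre more than 96 mm to the left or right of the case's middle line; everything else within 25 mm of its place ((y of tin in the frame of case above 0.096 m or y of tin in the frame of case below -0.096 m) and angle between tin's own z axis and vertical below 0.1 rad and linear speed of tin below 0.02 m/s and height (world z) of tin below 0.005 m and value of joint lid above 1.8 rad and velocity of joint lid between -0.1 and 0.1 rad/s); the robot touches nothing.
It fails at once if the tin is lifted off the bench by more than 10 mm (height (world z) of tin above 0.01 m).
It fails at once if the tin is tipped by more than 0.4 rad (angle between tin's own z axis and vertical above 0.4 rad).
It fails at once if any other tin, the bush, the carton or the marker is moved by more than 25 mm (distance of any of tall_tin, mid_tin, small_tin, bush, carton, marker from where it was at the start of the episode above 0.025 m).
It also fails if it takes over 62 s, if anything falls off the work surface, if the arm or the gripper's body presses on something with over 40 N, if the wrist force passes 120 N, or if a joint passes its speed limit or range.

## Robot

A 6-joint arm with a two-finger parallel gripper is mounted at the origin on the work surface. World frame = base frame: x ahead of the robot, y to its left, z up, the work surface at z = 0. Lengths are in m, angles in rad, forces in N, time in s.
With the tool pointing down it reaches from about 0.35 to 0.775 m from the base axis. Payload 5.5 kg.
Tool frame: the origin (TCP) lies at the very end of the fingers, on their centre line; the grasp point (between the pads) lies 19 mm behind it; z points along the fingers, y is the line along which they close (so a half turn about z gives the same grasp; the last joint's range is limited). The gripper opens to 85 mm and grips with 20 to 120 N. Pads are 22 mm wide; open, the fingers measure 114 mm over their backs; the gripper's body (76 mm by 85 mm) begins 54 mm behind the grasp point. The pads swing forward as they close: fully open they stand 13 mm farther back than shut.
Start: joints at [-1.336, 0.313, 0.046, 1.304, 0, 1.431], TCP at [0.21, -0.535, 0.231] pointing down, gripper open.
Joint ranges: [-2.76, 2.76], [-0.86, 1.69], [-1.03, 1.26], [-2.2, 2.34], [-1.47, 1.5], [-3.14, 3.14]. Speed limits (rad/s): [2.57, 2.57, 3.14, 3.14, 3.14, 3.14].

## Interface

Orientations are given as a unit quaternion [w, x, y, z].
In Python, from workcell import env, imaging, ticket gives the robot as it stands. The module is installed in compiled form; this text tells all that it offers.
- The arm moves only by the tool apply_moves, never from a script. Its argument "rows" is a list of rows, each an object with "xyz": the shift along the tool's x, y, z in mm, a list of three; "turn": the turn, a rotation vector about the tool's x, y, z in rad, a list of three; "grip": the opening, from 0 (shut) to 1 (fully open). A call has 1 to 12 rows; each row is the pose to reach, as a shift and turn from the pose commanded when the call began, along the tool's axes at that moment; what a row does not reach only later rows make up. A row lasts 1/12 s, in which the tool goes at most 41.7 mm and 7.16 degrees, less where a joint would pass 70% of its speed; a pose out of reach is approached as far as the arm can. A call with a gripper value outside its range is refused whole. The fingers move at their own pace and stop on an object; "force" is the grip in N (left out, the last holds). Time passes only in rows, so rows that repeat a pose let the fingers close. It gives the time, the measured TCP pose, the force, the opening and the grip force at its end, in the units of the state.
- env.get_state(): the state, without advancing time (a new reading comes with each control period).
- imaging.read_camera(name): name is "scene" or "side" or "wrist"; returns a dict with "color" (480x640x3 uint8, blue, green, red), "z_map" (480x640 float32, m along the optical axis (not along the pixel's ray), 0 where there is no reading), "camera_matrix" (3x3 intrinsics, pixels), "view" (4x4, takes a point from world to camera coordinates). Camera axes: x right, y down, z forward; pixel columns grow to the right and rows downward; lengths in m; the calibration is good to about 2 mm. A picture is of the moment at which its call begins.
- ticket.hand_in(): hands the job in; it is judged then, once.
The state is a dict: "clock": time; "joint_pos": joint angles; "qvel": joint speeds; "tau": joint torques, N m; "tcp_pos": TCP position; "orientation": TCP orientation; "wrist_force": force on the tool from outside, world axes, zero at the start; "ft_torque": the same for the moment, N m; "finger_gap": finger opening in m; "grip_force": force on a finger pad.
Only numpy, scipy, OpenCV 4.12 (cv2) and the standard library are available. Lean on these libraries where they do the work, as an engineer would, in place of code of your own. Each camera call takes 0.05 s, during which the arm holds its last target. There are 200 camera calls.

## Working session

There is one attempt and no reset: what is moved stays moved. The work goes in short steps, Python scripts to look and compute and a tool call to move; the robot and the scene stay as the last step left them, time stands still between calls to the robot, and variables do not carry over. Pictures are saved under pics/ and viewed, at most 10 in all, crops included, and the job is handed in when it is done.

Besides the shell and the picture viewer there is one more tool, called after "Call:" as name(argument=value, ...) on one line, values as JSON. apply_moves: Moves the arm, as the interface text tells. Its arguments: {"type":"object","properties":{"rows":{"type":"array"},"force":{"type":"number"}},"required":["rows"]}

```bash
mkdir -p pics; cat > h.py <<'E'
from workcell import env, imaging, ticket
import numpy as np, cv2
from scipy.spatial.transform import Rotation as R
def cam(n):
    d=imaging.read_camera(n); return d
def cloud(d):
    z=d["z_map"]; K=np.array(d["camera_matrix"]); T=np.linalg.inv(np.array(d["view"]))
    v,u=np.mgrid[:480,:640]
    p=np.stack([(u-K[0,2])/K[0,0]*z,(v-K[1,2])/K[1,1]*z,z],-1)
    return p@T[:3,:3].T+T[:3,3]
def rot(s): 
    q=s["orientation"]; return R.from_quat([q[1],q[2],q[3],q[0]]).as_matrix()
E
python3 - <<'E'
from h import *
s=env.get_state(); print({k:np.round(v,3) for k,v in s.items()}); print(rot(s).round(3))
for n in("scene","side"):
    d=cam(n); cv2.imwrite(f"pics/{n}0.png",d["color"]); np.save(f"{n}0.npy",cloud(d)); np.savez(f"{n}0.npz",**d)
    print(np.linalg.inv(d["view"])[:3].round(3), (d["z_map"]>0).mean())
E
```

```text
{'clock': np.float64(0.0), 'joint_pos': array([-1.336,  0.314,  0.045,  1.304,  0.   ,  1.431]), 'qvel': array([-0.   , -0.001, -0.   ,  0.003, -0.   ,  0.001]), 'tau': array([ 1.0000e-03, -4.8063e+01,  2.9853e+01,  1.9000e-02, -0.0000e+00,
        0.0000e+00]), 'tcp_pos': array([ 0.21 , -0.535,  0.23 ]), 'orientation': array([-0.001,  0.982,  0.186, -0.   ]), 'wrist_force': array([-0.259, -0.727,  0.276]), 'ft_torque': array([ 0.037,  0.025, -0.001]), 'grip_force': np.float64(0.0), 'finger_gap': np.float64(0.086)}
[[ 0.931  0.366 -0.   ]
 [ 0.366 -0.931  0.002]
 [ 0.    -0.002 -1.   ]]
[[-0.707  0.452 -0.543  1.24 ]
 [ 0.707  0.463 -0.535  0.651]
 [ 0.01  -0.762 -0.647  0.833]] 0.995927734375
[[-0.814 -0.365  0.453  0.056]
 [-0.581  0.532 -0.616  0.801]
 [-0.016 -0.764 -0.645  0.863]] 0.996103515625
```

View pics/scene0.png

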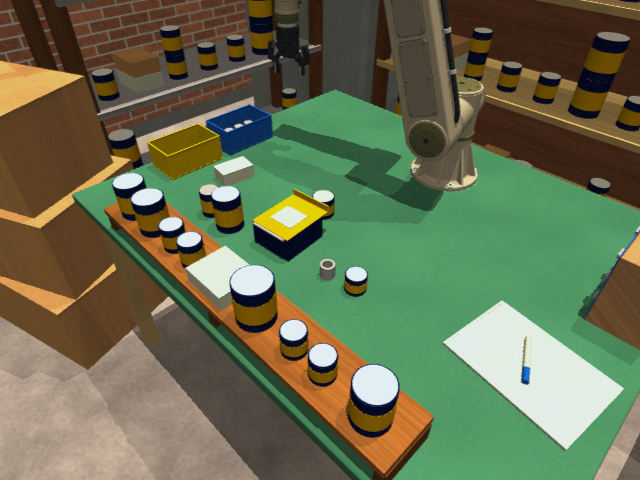

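View pics/side0.png

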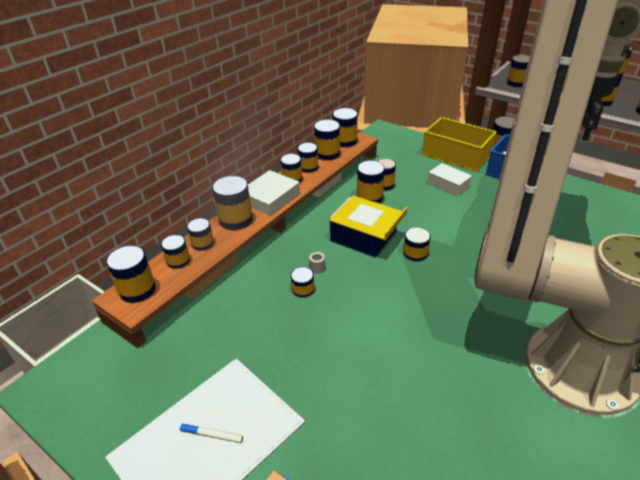

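The scene view shows the case at about (290,225) and the tin in front of it at (323,203). The bush is at (327,268), the small tin at (356,281), the tall and mid tins at (228,208) and (208,200), and the carton at (234,170). The side view agrees: case (367,222), tin (417,243).

```bash
python3 - <<'E'
from h import *
for n,rois in (("scene",dict(tin=(305,185,340,220),bush=(315,255,340,282),small=(342,262,370,298),tall=(208,180,246,235),mid=(196,182,216,218),carton=(210,155,258,185))),("side",dict(tin=(402,225,432,262),bush=(306,248,328,274),small=(288,265,318,298),tall=(352,158,387,203),mid=(380,155,398,190)))):
    P=np.load(n+"0.npy"); C=np.load(n+"0.npz")["color"]; hsv=cv2.cvtColor(C,cv2.COLOR_BGR2HSV)
    for k,(a,b,c,d) in rois.items():
        p=P[b:d,a:c].reshape(-1,3); h=hsv[b:d,a:c].reshape(-1,3)
        zt={'tin':.062,'bush':.04,'small':.05,'tall':.11,'mid':.08,'carton':.045}[k]
        m=(abs(p[:,2]-zt)<.006)&~((h[:,0]>15)&(h[:,0]<40)&(h[:,1]>120))
        q=p[m][:,:2].astype(np.float32)
        print(n,k,m.sum(),((q.min(0)+q.max(0))/2).round(3),(q.max(0)-q.min(0)).round(3), np.round(cv2.minEnclosingCircle(q),3) if 0 else np.round(cv2.minEnclosingCircle(q)[0],3))
    a,b,c,d=(245,180,335,262) if n=="scene" else (325,190,410,255)
    p=P[b:d,a:c].reshape(-1,3); m=(p[:,2]>.066)&(p[:,2]<.08)
    r=cv2.minAreaRect(p[m][:,:2].astype(np.float32)); print(n,'lid',m.sum(),r,np.round(cv2.boxPoints(r),3).tolist(), 'zmed',np.median(p[m][:,2]))
    m=(p[:,2]>.085)&(p[:,2]<.105); r=cv2.minAreaRect(p[m][:,:2].astype(np.float32)); print('lip',m.sum(),r,np.round(cv2.boxPoints(r),3).tolist(),p[m][:,2].max())
E
```

```text
scene tin 236 [ 0.48 -0.1 ] [0.121 0.107] [ 0.481 -0.092]
scene bush 114 [0.633 0.072] [0.039 0.039] [0.632 0.074]
scene small 332 [0.616 0.154] [0.058 0.056] [0.616 0.154]
scene tall 432 [ 0.687 -0.268] [0.081 0.081] [ 0.687 -0.268]
scene mid 167 [ 0.693 -0.326] [0.068 0.12 ] [ 0.693 -0.323]
scene carton 431 [ 0.521 -0.467] [0.117 0.085] [ 0.521 -0.467]
scene lid 2020 ((0.5613053441047668, -0.11037569493055344), (0.24679256975650787, 0.13729587197303772), 4.65243673324585) [[0.43299999833106995, -0.052000001072883606], [0.4440000057220459, -0.1889999955892563], [0.6899999976158142, -0.16899999976158142], [0.6790000200271606, -0.03200000151991844]] zmed 0.07486472874695405
lip 107 ((0.5138382315635681, -0.11109867691993713), (0.007541036698967218, 0.12696506083011627), 4.443493366241455) [[0.5049999952316284, -0.04800000041723251], [0.5149999856948853, -0.17499999701976776], [0.5230000019073486, -0.17399999499320984], [0.5130000114440918, -0.04800000041723251]] 0.09613586973675026
side tin 372 [ 0.452 -0.123] [0.066 0.066] [ 0.452 -0.124]
side bush 113 [0.632 0.07 ] [0.039 0.041] [0.63 0.07]
side small 325 [0.615 0.152] [0.054 0.057] [0.615 0.152]
side tall 349 [ 0.686 -0.27 ] [0.08  0.081] [ 0.686 -0.27 ]
side mid 139 [ 0.679 -0.327] [0.064 0.127] [ 0.671 -0.326]
side lid 1893 ((0.5794328451156616, -0.11044023931026459), (0.20963865518569946, 0.1391807347536087), 5.733146667480469) [[0.46799999475479126, -0.052000001072883606], [0.4819999933242798, -0.1899999976158142], [0.6909999847412109, -0.16899999976158142], [0.6769999861717224, -0.03099999949336052]] zmed 0.07486146440931363
lip 88 ((0.512390673160553, -0.11300084739923477), (0.00577724352478981, 0.12662863731384277), 4.828722953796387) [[0.5040000081062317, -0.05000000074505806], [0.5149999856948853, -0.17599999904632568], [0.5210000276565552, -0.17599999904632568], [0.5099999904632568, -0.05000000074505806]] 0.09762621455205889
```

Call:
apply_moves(rows=[{"xyz": [357, -232, 80], "turn": [0, 0, -1.278], "grip": 0.47}, {"xyz": [357, -232, 80], "turn": [0, 0, -1.278], "grip": 0.47}, {"xyz": [357, -232, 80], "turn": [0, 0, -1.278], "grip": 0.47}, {"xyz": [357, -232, 80], "turn": [0, 0, -1.278], "grip": 0.47}, {"xyz": [357, -232, 80], "turn": [0, 0, -1.278], "grip": 0.47}, {"xyz": [357, -232, 80], "turn": [0, 0, -1.278], "grip": 0.47}, {"xyz": [357, -232, 80], "turn": [0, 0, -1.278], "grip": 0.47}, {"xyz": [357, -232, 80], "turn": [0, 0, -1.278], "grip": 0.47}, {"xyz": [357, -232, 80], "turn": [0, 0, -1.278], "grip": 0.47}, {"xyz": [357, -232, 80], "turn": [0, 0, -1.278], "grip": 0.47}, {"xyz": [357, -232, 80], "turn": [0, 0, -1.278], "grip": 0.47}, {"xyz": [357, -232, 80], "turn": [0, 0, -1.278], "grip": 0.47}])

```text
clock: 1.1
tcp_pos: [0.4586, -0.1849, 0.1501]
orientation: [-0.001, 0.675, 0.738, 0.0]
wrist_force: [-1.0, -0.6, -0.4]
finger_gap: 0.0402
grip_force: 0.0
```

Call:
apply_moves(rows=[{"xyz": [0, 0, 0], "turn": [0, 0, 0], "grip": 0.47}, {"xyz": [0, 0, 0], "turn": [0, 0, 0], "grip": 0.47}])

```text
clock: 1.27
tcp_pos: [0.4574, -0.1889, 0.1512]
orientation: [-0.0, 0.678, 0.735, -0.0]
wrist_force: [0.2, 0.4, 0.3]
finger_gap: 0.0399
grip_force: 0.0
```

```bash
python3 - <<'E'
from h import *
s=env.get_state(); print(s["clock"],s["tcp_pos"].round(4),s["joint_pos"].round(3),s["finger_gap"]); print(rot(s).round(3))
d=cam("side"); cv2.imwrite("pics/side1.png",d["color"][100:400,250:640])
E
```

```text
1.2667 [ 0.4574 -0.1889  0.1512] [-5.540e-01  2.010e-01 -3.040e-01  1.066e+00 -1.000e-03  9.360e-01] 0.03985014752564869
[[-0.081  0.997 -0.001]
 [ 0.997  0.081 -0.   ]
 [-0.    -0.001 -1.   ]]
```

View pics/side1.png

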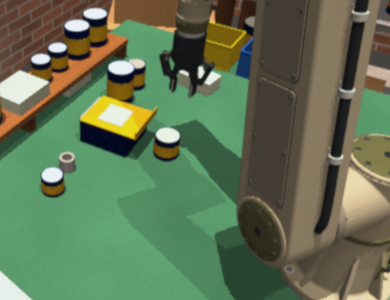

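The side view shows the gripper right of the tin (crop 167,143), at the right height and clear of the case and other tins. Next I go down.

Call:
apply_moves(rows=[{"xyz": [0, 0, 35], "turn": [0, 0, 0], "grip": 0.47}, {"xyz": [0, 0, 70], "turn": [0, 0, 0], "grip": 0.47}, {"xyz": [0, 0, 100], "turn": [0, 0, 0], "grip": 0.47}, {"xyz": [0, 0, 122], "turn": [0, 0, 0], "grip": 0.47}, {"xyz": [0, 0, 134], "turn": [0, 0, 0], "grip": 0.47}, {"xyz": [0, 0, 134], "turn": [0, 0, 0], "grip": 0.47}, {"xyz": [0, 0, 134], "turn": [0, 0, 0], "grip": 0.47}])

```text
clock: 1.9
tcp_pos: [0.4569, -0.1895, 0.0171]
orientation: [-0.001, 0.678, 0.735, -0.0]
wrist_force: [0.2, -0.6, 0.3]
finger_gap: 0.0402
grip_force: 0.0
```

Call:
apply_moves(rows=[{"xyz": [7, 0, 0], "turn": [0, 0, 0], "grip": 0.47}, {"xyz": [14, 0, 0], "turn": [0, 0, 0], "grip": 0.47}, {"xyz": [20, 0, 0], "turn": [0, 0, 0], "grip": 0.47}, {"xyz": [25, 0, 0], "turn": [0, 0, 0], "grip": 0.47}, {"xyz": [30, 0, 0], "turn": [0, 0, 0], "grip": 0.47}, {"xyz": [35, 0, 0], "turn": [0, 0, 0], "grip": 0.47}, {"xyz": [40, 0, 0], "turn": [0, 0, 0], "grip": 0.47}, {"xyz": [45, 0, 0], "turn": [0, 0, 0], "grip": 0.47}, {"xyz": [50, 0, 0], "turn": [0, 0, 0], "grip": 0.47}, {"xyz": [50, 0, 0], "turn": [0, 0, 0], "grip": 0.47}])

```text
clock: 2.73
tcp_pos: [0.4537, -0.138, 0.0178]
orientation: [0.0, 0.677, 0.736, -0.0]
wrist_force: [-3.5, -0.9, 3.2]
finger_gap: 0.0402
grip_force: 1.3
```

```bash
cat > t.py <<'E'
from h import *
import sys
s=env.get_state(); print(s["clock"],s["tcp_pos"].round(4),s["joint_pos"].round(3),s["finger_gap"],s["wrist_force"].round(1))
d=cam("side"); P=cloud(d); cv2.imwrite(f"pics/{sys.argv[1]}.png",d["color"][100:400,250:640]); h=cv2.cvtColor(d["color"],cv2.COLOR_BGR2HSV)
m=(abs(P[...,2]-.062)<.004)&(h[...,1]<70)&(P[...,0]>.38)&(P[...,0]<.5)&(abs(P[...,1])<.3)
q=P[m][:,:2]; print(m.sum(),(q.max(0)+q.min(0))/2,q.max(0)-q.min(0))
c=(q.max(0)+q.min(0))/2-[.605,-.104]; print("case xy",c@[.9966,.082],c@[-.082,.9966])
E
python3 t.py side2
```

```text
2.7333 [ 0.4537 -0.138   0.0178] [-0.465  0.302 -0.544  0.724 -0.     1.023] 0.04015038139456558 [-3.5 -0.9  3.2]
350 [ 0.45327719 -0.10432408] [0.07223445 0.06917322]
case xy -0.15123352526065542 0.012118296688059887
```

View pics/side2.png

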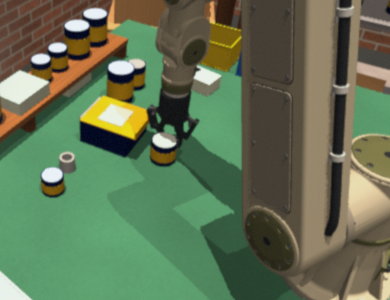

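The tin (crop 163,150) stands upright, cradled by the two fingertips. I keep pushing.

Call:
apply_moves(rows=[{"xyz": [5, 0, 0], "turn": [0, 0, 0], "grip": 0.47}, {"xyz": [10, 0, 0], "turn": [0, 0, 0], "grip": 0.47}, {"xyz": [15, 0, 0], "turn": [0, 0, 0], "grip": 0.47}, {"xyz": [20, 0, 0], "turn": [0, 0, 0], "grip": 0.47}, {"xyz": [25, 0, 0], "turn": [0, 0, 0], "grip": 0.47}, {"xyz": [30, 0, 0], "turn": [0, 0, 0], "grip": 0.47}, {"xyz": [35, 0, 0], "turn": [0, 0, 0], "grip": 0.47}, {"xyz": [40, 0, 0], "turn": [0, 0, 0], "grip": 0.47}, {"xyz": [45, 0, 0], "turn": [0, 0, 0], "grip": 0.47}, {"xyz": [50, 0, 0], "turn": [0, 0, 0], "grip": 0.47}, {"xyz": [55, 0, 0], "turn": [0, 0, 0], "grip": 0.47}, {"xyz": [60, 0, 0], "turn": [0, 0, 0], "grip": 0.47}])

```text
clock: 3.78
tcp_pos: [0.4491, -0.0797, 0.0177]
orientation: [0.001, 0.678, 0.735, -0.001]
wrist_force: [-3.0, -5.7, 4.3]
finger_gap: 0.0403
grip_force: 1.8
```

Call:
apply_moves(rows=[{"xyz": [5, 0, 0], "turn": [0, 0, 0], "grip": 0.47}, {"xyz": [10, 0, 0], "turn": [0, 0, 0], "grip": 0.47}, {"xyz": [15, 0, 0], "turn": [0, 0, 0], "grip": 0.47}, {"xyz": [20, 0, 0], "turn": [0, 0, 0], "grip": 0.47}, {"xyz": [25, 0, 0], "turn": [0, 0, 0], "grip": 0.47}, {"xyz": [30, 0, 0], "turn": [0, 0, 0], "grip": 0.47}, {"xyz": [35, 0, 0], "turn": [0, 0, 0], "grip": 0.47}, {"xyz": [39, 0, 0], "turn": [0, 0, 0], "grip": 0.47}, {"xyz": [42, 0, 0], "turn": [0, 0, 0], "grip": 0.47}, {"xyz": [44, 0, 0], "turn": [0, 0, 0], "grip": 0.47}, {"xyz": [44, 0, 0], "turn": [0, 0, 0], "grip": 0.47}])

```text
clock: 4.7
tcp_pos: [0.446, -0.0348, 0.0176]
orientation: [0.001, 0.677, 0.736, 0.001]
wrist_force: [0.8, -1.7, 1.6]
finger_gap: 0.0405
grip_force: 1.2
```

```bash
python3 t.py side3
```

```text
4.7 [ 0.446  -0.0348  0.0176] [-0.258  0.258 -0.61   0.702  0.     1.23 ] 0.040480959366696684 [ 0.8 -1.7  1.6]
409 [ 0.44679721 -0.00190368] [0.07999378 0.07351134]
case xy -0.14929299942018523 0.1147218201694213
```

View pics/side3.png

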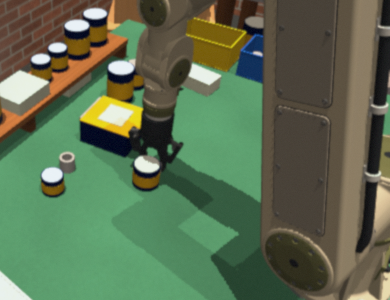

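The tin (crop 146,172) stands upright at case y of about +0.115 m, past the 0.096 limit. I back off and rise, then plan the lift.

Call:
apply_moves(rows=[{"xyz": [-6, 0, 0], "turn": [0, 0, 0], "grip": 0.47}, {"xyz": [-20, 0, 0], "turn": [0, 0, 0], "grip": 0.47}, {"xyz": [-40, 0, 0], "turn": [0, 0, 0], "grip": 0.47}, {"xyz": [-60, 0, 0], "turn": [0, 0, 0], "grip": 0.47}, {"xyz": [-70, 0, -20], "turn": [0, 0, 0], "grip": 0.47}, {"xyz": [-75, 0, -60], "turn": [0, 0, 0], "grip": 0.2}, {"xyz": [-75, 0, -100], "turn": [0, 0, 0], "grip": 0}, {"xyz": [-75, 0, -140], "turn": [0, 0, 0], "grip": 0}, {"xyz": [-75, 0, -150], "turn": [0, 0, 0], "grip": 0}, {"xyz": [-75, 0, -150], "turn": [0, 0, 0], "grip": 0}])

```text
clock: 5.58
tcp_pos: [0.4533, -0.1109, 0.1705]
orientation: [0.003, 0.678, 0.735, 0.001]
wrist_force: [0.4, -0.3, -0.7]
finger_gap: -0.0001
grip_force: 0.0
```

```bash
cat > plan.py <<'E'
from h import *
cx=np.array([.9966,.082,0]);cy=np.array([-.082,.9966,0]);ez=np.array([0,0,1.]);H=np.array([.6745,-.0985,.07])
f=np.radians(45); a=np.sin(f)*cx-np.cos(f)*ez; n=np.cos(f)*cx+np.sin(f)*ez
Rt=np.stack([-n,cy,a],1)
def tcp(th):
    o=-np.cos(th)*cx+np.sin(th)*ez
    C=H+.165*o+.02*a if th<np.pi/4 else H+.145*o
    return C-.011*n
s=env.get_state(); R0=rot(s); p=s["tcp_pos"]
print(s["clock"],p.round(4),s["joint_pos"].round(3),"turn",R.from_matrix(R0.T@Rt).as_rotvec().round(3))
def show(k,w,fr=R0): print(k,w.round(3),"shift mm",(fr.T@(w-p)*1000).round(0))
E
python3 - <<'E'
from plan import *
show("pre",tcp(0)-.09*cx+.08*ez); show("start",tcp(0))
import t if 0 else None
E
python3 - <<'E'
from plan import *
show("pre",tcp(0)-.09*cx+.08*ez); show("start",tcp(0))
E
python3 t.py side4
```

```text
5.5833 [ 0.4533 -0.1109  0.1705] [-4.130e-01  1.290e-01 -3.410e-01  1.094e+00  1.000e-03  1.076e+00] turn [-0.611 -0.608 -1.483]
pre [ 0.427 -0.119  0.128] shift mm [ -6. -27.  42.]
start [ 0.516 -0.112  0.048] shift mm [ -6.  62. 123.]
5.5833 [ 0.4533 -0.1109  0.1705] [-4.130e-01  1.290e-01 -3.410e-01  1.094e+00  1.000e-03  1.076e+00] -6.143048274561288e-05 [ 0.4 -0.3 -0.7]
370 [0.44287558 0.00095366] [0.06462836 0.06434423]
case xy -0.152966997419763 0.11789102001108384  File "<stdin>", line 3
    import t if 0 else None
             ^^
SyntaxError: invalid syntax
```

Call:
apply_moves(rows=[{"xyz": [-6, -27, 0], "turn": [-0.611, -0.608, -1.483], "grip": 0}, {"xyz": [-6, -27, 0], "turn": [-0.611, -0.608, -1.483], "grip": 0}, {"xyz": [-6, -27, 0], "turn": [-0.611, -0.608, -1.483], "grip": 0}, {"xyz": [-6, -27, 0], "turn": [-0.611, -0.608, -1.483], "grip": 0}, {"xyz": [-6, -27, 0], "turn": [-0.611, -0.608, -1.483], "grip": 0}, {"xyz": [-6, -27, 0], "turn": [-0.611, -0.608, -1.483], "grip": 0}, {"xyz": [-6, -27, 0], "turn": [-0.611, -0.608, -1.483], "grip": 0}, {"xyz": [-6, -27, 0], "turn": [-0.611, -0.608, -1.483], "grip": 0}, {"xyz": [-6, -27, 0], "turn": [-0.611, -0.608, -1.483], "grip": 0}, {"xyz": [-6, -27, 0], "turn": [-0.611, -0.608, -1.483], "grip": 0}, {"xyz": [-6, -27, 20], "turn": [-0.611, -0.608, -1.483], "grip": 0}, {"xyz": [-6, -27, 42], "turn": [-0.611, -0.608, -1.483], "grip": 0}])

```text
clock: 6.63
tcp_pos: [0.4354, -0.1282, 0.1447]
orientation: [0.337, 0.056, 0.94, 0.017]
wrist_force: [1.4, -1.3, 0.6]
finger_gap: 0.0002
grip_force: 0.0
```

```bash
python3 - <<'E'
from plan import *
print(rot(s).round(3), Rt.round(3))
E
```

```text
6.6333 [ 0.4354 -0.1282  0.1447] [-0.772 -0.294 -1.026  0.302  0.455 -0.526] turn [-0.066 -0.093 -0.177]
[[-0.766  0.093  0.636]
 [ 0.117  0.993 -0.005]
 [-0.632  0.07  -0.772]] [[-0.705 -0.082  0.705]
 [-0.058  0.997  0.058]
 [-0.707  0.    -0.707]]
```

```bash
cat > kin.py <<'E'
import numpy as np
from scipy.optimize import least_squares
from scipy.spatial.transform import Rotation as R
D=[([-1.336,.314,.045,1.304,0,1.431],[.21,-.535,.230],[-.001,.982,.186,0]),
([-.554,.201,-.304,1.066,-.001,.936],[.4574,-.1889,.1512],[0,.678,.735,0]),
([-.465,.302,-.544,.724,0,1.023],[.4537,-.138,.0178],[0,.677,.736,0]),
([-.258,.258,-.61,.702,0,1.23],[.446,-.0348,.0176],[.001,.677,.736,.001]),
([-.413,.129,-.341,1.094,.001,1.076],[.4533,-.1109,.1705],[.003,.678,.735,.001]),
([-.772,-.294,-1.026,.302,.455,-.526],[.4354,-.1282,.1447],[.337,.056,.94,.017])]
def fk(q,w):
    r0,L1,L2,h,lat,m,t,k=w[:8]
    W=np.array([r0+L1*np.sin(q[1])+L2*np.cos(q[2]-q[1]),lat,h+L1*np.cos(q[1])+L2*np.sin(q[2]-q[1])])
    Ry=R.from_euler('y',q[1]-q[2]+q[3])          # x axis forward -> pitched down
    A=R.from_euler('z',q[0])
    R5=Ry*R.from_euler('z',q[4])                 # q5 about in-plane normal
    p=W+Ry.apply([m,0,k])+R5.apply([t,0,0])
    R6=R5*R.from_euler('x',q[5])
    return A.apply(p),(A*R6).as_matrix()
def res(w):
    e=[]
    for q,p,o in D: e+=list(fk(q,w)[0]-p)
    return np.r_[e, 1e-3*(w-[0,.4,.4,.2,.08,.08,.2,0])]
w=least_squares(res,[0,.4,.4,.2,.08,.08,.2,0]).x
if __name__=="__main__":
    print(w.round(3),(np.array(res(w)[:18])*1000).round(1).reshape(6,3))
    for q,p,o in D[1],D[5]:
        M=fk(q,w)[1]; T=R.from_quat([o[1],o[2],o[3],o[0]]).as_matrix(); print((M.T@T).round(2))
E
python3 kin.py
```

```text
[ 0.039  0.55   0.41   0.29   0.08   0.183  0.3   -0.017] [[  4.3 -16.6  -8.7]
 [  1.9  -1.4  -3.5]
 [ -8.4   4.2   7.4]
 [-11.8   3.    8.4]
 [  1.9  -0.8  -3.7]
 [  0.1  -0.    0. ]]
[[-0. -0.  1.]
 [ 0.  1.  0.]
 [-1.  0. -0.]]
[[-0.  0.  1.]
 [ 0.  1. -0.]
 [-1.  0. -0.]]
```

```bash
python3 - <<'E'
s=open('kin.py').read()
s=s.replace("r0,L1,L2,h,lat,m,t,k=w[:8]","r0,L1,L2,h,lat,m,t,k,e=w").replace("    Ry=R.from","    W=W+e*np.array([-np.sin(q[2]-q[1]),0,np.cos(q[2]-q[1])])\n    Ry=R.from").replace(".2,0]","0.2,0,0]")
open('kin.py','w').write(s)
E
cat >> kin.py <<'E'
JL=np.array([[-2.76,2.76],[-.86,1.69],[-1.03,1.26],[-2.2,2.34],[-1.47,1.5],[-3.14,3.14]])
P=R.from_euler('y',90).as_matrix()
B=fk(D[1][0],w)[1].T@R.from_quat([.678,.735,0,0]).as_matrix()
def ik(p,Rt,q0):
    f=lambda q:np.r_[(fk(q,w)[0]-p)*10,R.from_matrix((fk(q,w)[1]@B).T@Rt).as_rotvec()]
    s=least_squares(f,q0); return s.x,s.cost
if __name__=="__main__":
    H=np.array([.6745,-.0985,.07]);cx=np.array([.9966,.082,0]);ez=np.array([0,0,1.])
    for deg in(30,37,45):
      for az in (4.7,-15):
        f=np.radians(deg);c=np.array([np.cos(np.radians(az)),np.sin(np.radians(az)),0]);cy=np.cross(ez,c)
        a=np.sin(f)*c-np.cos(f)*ez;n=np.cos(f)*c+np.sin(f)*ez;Rt=np.stack([-n,cy,a],1)
        for th in(0,.8,1.3,1.75):
            o=-np.cos(th)*cx+np.sin(th)*ez
            C=H+.165*o+.02*a if th<np.pi/2-f else H+.145*o
            q,cst=ik(C-.011*n,Rt,D[5][0]); print(deg,az,th,q.round(2),round(cst,5),((q<JL[:,0])|(q>JL[:,1])).any())
E
python3 kin.py
```

```text
[ 0.001  0.522  0.409  0.234  0.08   0.144  0.3   -0.001  0.055] [[ 0.3  0.2 -0. ]
 [ 0.1 -0.3 -0.2]
 [ 0.3 -0.2  0.2]
 [-0.4  0.  -0.1]
 [-0.   0.   0.2]
 [ 0.  -0.  -0. ]]
[[-0. -0.  1.]
 [ 0.  1.  0.]
 [-1.  0. -0.]]
[[-0.  0.  1.]
 [ 0.  1. -0.]
 [-1.  0. -0.]]
30 4.7 0 [-0.54  0.09 -0.92  0.13  0.3  -0.56] 0.0 False
30 4.7 0.8 [-0.47 -0.01 -0.65  0.47  0.27 -0.49] 0.0 False
30 4.7 1.3 [-0.4   0.07 -0.46  0.56  0.23 -0.43] 0.0 False
30 4.7 1.75 [-0.34  0.18 -0.33  0.58  0.21 -0.38] 0.0 False
30 -15 0 [-0.41  0.07 -0.96  0.02  0.08 -0.13] 0.0 False
30 -15 0.8 [-0.36 -0.03 -0.68  0.4   0.05 -0.08] 0.0 False
30 -15 1.3 [-0.29  0.05 -0.49  0.5   0.01 -0.02] 0.0 False
30 -15 1.75 [-0.25  0.17 -0.35  0.53 -0.01  0.01] 0.0 False
37 4.7 0 [-0.59  0.08 -1.03 -0.08  0.38 -0.56] 0.0 False
37 4.7 0.8 [-0.51 -0.05 -0.77  0.29  0.34 -0.49] 0.0 False
37 4.7 1.3 [-0.43  0.02 -0.6   0.37  0.3  -0.42] 0.0 False
37 4.7 1.75 [-0.37  0.13 -0.47  0.37  0.26 -0.37] 0.0 False
37 -15 0 [-0.43  0.06 -1.09 -0.22  0.1  -0.13] 0.0 True
37 -15 0.8 [-0.36 -0.08 -0.81  0.19  0.06 -0.08] 0.0 False
37 -15 1.3 [-0.29 -0.   -0.63  0.29  0.02 -0.02] 0.0 False
37 -15 1.75 [-0.25  0.12 -0.5   0.31 -0.01  0.01] 0.0 False
45 4.7 0 [-0.64  0.12 -1.16 -0.35  0.49 -0.56] 0.0 True
45 4.7 0.8 [-0.55 -0.08 -0.9   0.07  0.43 -0.48] 0.0 False
45 4.7 1.3 [-0.47 -0.02 -0.75  0.13  0.38 -0.41] 0.0 False
45 4.7 1.75 [-0.4   0.09 -0.63  0.12  0.33 -0.35] 0.0 False
45 -15 0 [-0.44  0.12 -1.23 -0.57  0.13 -0.13] 0.0 True
45 -15 0.8 [-0.36 -0.11 -0.96 -0.06  0.07 -0.07] 0.0 False
45 -15 1.3 [-0.29 -0.04 -0.79  0.03  0.02 -0.02] 0.0 False
45 -15 1.75 [-0.24  0.08 -0.66  0.05 -0.01  0.01] 0.0 False
```

The fitted arm model reproduces every logged pose within 0.5 mm. It shows that a 45° tilt runs into the joint-3 range near the lid, so I will use a 28° tilt.

```bash
sed -i 's/np.radians(45)/np.radians(28)/; s/C=H+.165.*/C=H+.165*o+.025*a if th<np.pi\/2-f else H+.14*o/' plan.py
cat > go.py <<'E'
from plan import *
from kin import ik,JL
w=[("high",tcp(0)-.03*cx+.08*ez),("low",tcp(0)-.03*cx-.004*ez)]+[(round(t,2),tcp(t)) for t in np.arange(0,1.81,.15)]
q=[-.5,.09,-.9,.15,.3,-.5]
for k,x in w:
    q,c=ik(x,Rt,q); print(k,x.round(3),(R0.T@(x-p)*1000).round(0),q.round(2),round(c,5),"lowmargin",(q-JL[:,0])[2].round(2))
print("in Rt frame from low:",[(k,(Rt.T@(x-w[1][1])*1000).round(0).tolist()) for k,x in w[2:]])
E
python3 go.py
```

```text
6.6333 [ 0.4354 -0.1282  0.1447] [-0.772 -0.294 -1.026  0.302  0.455 -0.526] turn [-0.039  0.203 -0.185]
high [ 0.482 -0.114  0.123] [-20.  17.  47.] [-0.57 -0.08 -0.81  0.44  0.29 -0.6 ] 0.0 lowmargin 0.22
low [ 0.482 -0.114  0.039] [ 33.  11. 111.] [-0.57  0.07 -0.94  0.16  0.29 -0.6 ] 0.0 lowmargin 0.09
0.0 [ 0.512 -0.112  0.043] [  8.  16. 127.] [-0.53  0.11 -0.89  0.17  0.27 -0.55] 0.0 lowmargin 0.14
0.15 [ 0.514 -0.112  0.067] [ -9.  18. 109.] [-0.52  0.06 -0.85  0.25  0.27 -0.55] 0.0 lowmargin 0.18
0.3 [ 0.519 -0.111  0.092] [-29.  21.  94.] [-0.52  0.03 -0.8   0.32  0.27 -0.54] 0.0 lowmargin 0.23
0.45 [ 0.528 -0.111  0.115] [-50.  24.  82.] [-0.5   0.01 -0.75  0.39  0.26 -0.53] 0.0 lowmargin 0.28
0.6 [ 0.541 -0.11   0.136] [-73.  28.  74.] [-0.49  0.01 -0.7   0.44  0.25 -0.51] 0.0 lowmargin 0.33
0.75 [ 0.556 -0.108  0.155] [-97.  32.  69.] [-0.47  0.01 -0.64  0.49  0.25 -0.49] 0.0 lowmargin 0.39
0.9 [ 0.574 -0.107  0.172] [-121.   36.   67.] [-0.44  0.03 -0.58  0.53  0.24 -0.47] 0.0 lowmargin 0.45
1.05 [ 0.595 -0.105  0.186] [-145.   41.   69.] [-0.42  0.05 -0.52  0.57  0.23 
[... 404 characters left out ...]
2  0.62  0.2  -0.39] 0.0 lowmargin 0.71
1.8 [ 0.697 -0.097  0.201] [-232.   60.  122.] [-0.33  0.22 -0.28  0.62  0.19 -0.37] 0.0 lowmargin 0.75
in Rt frame from low: [(np.float64(0.0), [-28.0, 0.0, 11.0]), (np.float64(0.15), [-42.0, 0.0, -10.0]), (np.float64(0.3), [-58.0, 0.0, -29.0]), (np.float64(0.45), [-77.0, 0.0, -45.0]), (np.float64(0.6), [-98.0, 0.0, -58.0]), (np.float64(0.75), [-120.0, 0.0, -68.0]), (np.float64(0.9), [-144.0, 0.0, -74.0]), (np.float64(1.05), [-169.0, -0.0, -77.0]), (np.float64(1.2), [-191.0, 0.0, -76.0]), (np.float64(1.35), [-211.0, 0.0, -72.0]), (np.float64(1.5), [-231.0, 0.0, -65.0]), (np.float64(1.65), [-249.0, 0.0, -55.0]), (np.float64(1.8), [-266.0, 0.0, -42.0])]
```

Call:
apply_moves(rows=[{"xyz": [-15, 10, 20], "turn": [-0.02, 0.1, -0.09], "grip": 0}, {"xyz": [-20, 17, 40], "turn": [-0.039, 0.203, -0.185], "grip": 0}, {"xyz": [-20, 17, 47], "turn": [-0.039, 0.203, -0.185], "grip": 0}, {"xyz": [-20, 17, 47], "turn": [-0.039, 0.203, -0.185], "grip": 0}, {"xyz": [-20, 17, 47], "turn": [-0.039, 0.203, -0.185], "grip": 0}])

```text
clock: 7.05
tcp_pos: [0.4779, -0.111, 0.1159]
orientation: [0.235, -0.035, 0.971, 0.015]
wrist_force: [-0.4, 0.2, 0.4]
finger_gap: -0.0002
grip_force: 0.0
```

```bash
python3 go.py | head -5
```

```text
7.05 [ 0.4779 -0.111   0.1159] [-0.573 -0.071 -0.817  0.441  0.29  -0.588] turn [ 0.008 -0.013 -0.012]
high [ 0.482 -0.114  0.123] [-7. -4. -4.] [-0.57 -0.08 -0.81  0.44  0.29 -0.6 ] 0.0 lowmargin 0.22
low [ 0.482 -0.114  0.039] [32. -5. 70.] [-0.57  0.07 -0.94  0.16  0.29 -0.6 ] 0.0 lowmargin 0.09
0.0 [ 0.512 -0.112  0.043] [ 3. -4. 81.] [-0.53  0.11 -0.89  0.17  0.27 -0.55] 0.0 lowmargin 0.14
0.15 [ 0.514 -0.112  0.067] [-10.  -4.  59.] [-0.52  0.06 -0.85  0.25  0.27 -0.55] 0.0 lowmargin 0.18
```

Call:
apply_moves(rows=[{"xyz": [8, -2, 17], "turn": [0.008, -0.013, -0.012], "grip": 0}, {"xyz": [16, -3, 35], "turn": [0.008, -0.013, -0.012], "grip": 0}, {"xyz": [24, -4, 53], "turn": [0.008, -0.013, -0.012], "grip": 0}, {"xyz": [32, -5, 70], "turn": [0.008, -0.013, -0.012], "grip": 0}, {"xyz": [32, -5, 70], "turn": [0.008, -0.013, -0.012], "grip": 0}, {"xyz": [32, -5, 70], "turn": [0.008, -0.013, -0.012], "grip": 0}])

```text
clock: 7.55
tcp_pos: [0.4812, -0.1146, 0.0403]
orientation: [0.242, -0.04, 0.969, 0.01]
wrist_force: [0.2, 0.2, -0.5]
finger_gap: -0.0001
grip_force: 0.0
```

```bash
python3 go.py; python3 t.py side5
```

```text
7.55 [ 0.4812 -0.1146  0.0403] [-0.577  0.064 -0.941  0.166  0.291 -0.599] turn [-0.001  0.001 -0.   ]
high [ 0.482 -0.114  0.123] [-40.   0. -72.] [-0.57 -0.08 -0.81  0.44  0.29 -0.6 ] 0.0 lowmargin 0.22
low [ 0.482 -0.114  0.039] [-0.  0.  2.] [-0.57  0.07 -0.94  0.16  0.29 -0.6 ] 0.0 lowmargin 0.09
0.0 [ 0.512 -0.112  0.043] [-28.   0.  12.] [-0.53  0.11 -0.89  0.17  0.27 -0.55] 0.0 lowmargin 0.14
0.15 [ 0.514 -0.112  0.067] [-42.   0.  -9.] [-0.52  0.06 -0.85  0.25  0.27 -0.55] 0.0 lowmargin 0.18
0.3 [ 0.519 -0.111  0.092] [-58.   0. -27.] [-0.52  0.03 -0.8   0.32  0.27 -0.54] 0.0 lowmargin 0.23
0.45 [ 0.528 -0.111  0.115] [-77.   0. -43.] [-0.5   0.01 -0.75  0.39  0.26 -0.53] 0.0 lowmargin 0.28
0.6 [ 0.541 -0.11   0.136] [-98.   0. -56.] [-0.49  0.01 -0.7   0.44  0.25 -0.51] 0.0 lowmargin 0.33
0.75 [ 0.556 -0.108  0.155] [-120.    0.  -66.] [-0.47  0.01 -0.64  0.49  0.25 -0.49] 0.0 lowmargin 0.39
0.9 [ 0.574 -0.107  0.172] [-144.    0.  -72.] [-0.44  0.03 -0.58  0.53  0.24 -0.47] 0.0 lowmargin 0.45
1.05 [ 0.595 -0.105  0.186] [-169.    0.  -75.] [-0.42  0.05 -0.52  0.57  0.23 -0
[... 620 characters left out ...]
0.15), [-42.0, 0.0, -10.0]), (np.float64(0.3), [-58.0, 0.0, -29.0]), (np.float64(0.45), [-77.0, 0.0, -45.0]), (np.float64(0.6), [-98.0, 0.0, -58.0]), (np.float64(0.75), [-120.0, 0.0, -68.0]), (np.float64(0.9), [-144.0, 0.0, -74.0]), (np.float64(1.05), [-169.0, -0.0, -77.0]), (np.float64(1.2), [-191.0, 0.0, -76.0]), (np.float64(1.35), [-211.0, 0.0, -72.0]), (np.float64(1.5), [-231.0, 0.0, -65.0]), (np.float64(1.65), [-249.0, 0.0, -55.0]), (np.float64(1.8), [-266.0, 0.0, -42.0])]
7.55 [ 0.4812 -0.1146  0.0403] [-0.577  0.064 -0.941  0.166  0.291 -0.599] -7.690495422375243e-05 [ 0.2  0.2 -0.5]
386 [ 0.44780858 -0.03845086] [0.0703288  0.14250713]
case xy -0.15128194171086615 0.07821596848814522
```

View pics/side5.png

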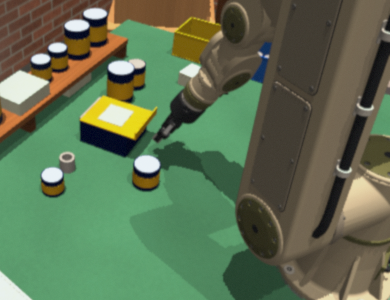

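The view shows the shut fingertips at (162,133), in front of and just under the lip, with the tin standing clear at (146,172). I begin the lift.

Call:
apply_moves(rows=[{"xyz": [-14, 0, 6], "turn": [0, 0, 0], "grip": 0}, {"xyz": [-24, 0, 11], "turn": [0, 0, 0], "grip": 0}, {"xyz": [-30, 0, 10], "turn": [0, 0, 0], "grip": 0}, {"xyz": [-36, 0, 0], "turn": [0, 0, 0], "grip": 0}, {"xyz": [-42, 0, -9], "turn": [0, 0, 0], "grip": 0}, {"xyz": [-50, 0, -18], "turn": [0, 0, 0], "grip": 0}, {"xyz": [-58, 0, -27], "turn": [0, 0, 0], "grip": 0}, {"xyz": [-67, 0, -35], "turn": [0, 0, 0], "grip": 0}, {"xyz": [-77, 0, -43], "turn": [0, 0, 0], "grip": 0}, {"xyz": [-77, 0, -43], "turn": [0, 0, 0], "grip": 0}])

```text
clock: 8.43
tcp_pos: [0.5337, -0.1131, 0.1201]
orientation: [0.247, -0.041, 0.968, 0.007]
wrist_force: [-1.1, -0.1, 0.7]
finger_gap: -0.0003
grip_force: 0.5
```

```bash
python3 go.py|grep -v high; python3 t.py side6
```

```text
8.4333 [ 0.5337 -0.1131  0.1201] [-0.502  0.013 -0.742  0.387  0.262 -0.529] turn [-0.006  0.01   0.003]
low [ 0.482 -0.114  0.039] [84.  4. 47.] [-0.57  0.07 -0.94  0.16  0.29 -0.6 ] 0.0 lowmargin 0.09
0.0 [ 0.512 -0.112  0.043] [56.  3. 58.] [-0.53  0.11 -0.89  0.17  0.27 -0.55] 0.0 lowmargin 0.14
0.15 [ 0.514 -0.112  0.067] [42.  3. 37.] [-0.52  0.06 -0.85  0.25  0.27 -0.55] 0.0 lowmargin 0.18
0.3 [ 0.519 -0.111  0.092] [26.  3. 18.] [-0.52  0.03 -0.8   0.32  0.27 -0.54] 0.0 lowmargin 0.23
0.45 [ 0.528 -0.111  0.115] [7. 3. 3.] [-0.5   0.01 -0.75  0.39  0.26 -0.53] 0.0 lowmargin 0.28
0.6 [ 0.541 -0.11   0.136] [-14.   3. -10.] [-0.49  0.01 -0.7   0.44  0.25 -0.51] 0.0 lowmargin 0.33
0.75 [ 0.556 -0.108  0.155] [-37.   3. -20.] [-0.47  0.01 -0.64  0.49  0.25 -0.49] 0.0 lowmargin 0.39
0.9 [ 0.574 -0.107  0.172] [-61.   3. -26.] [-0.44  0.03 -0.58  0.53  0.24 -0.47] 0.0 lowmargin 0.45
1.05 [ 0.595 -0.105  0.186] [-85.   2. -28.] [-0.42  0.05 -0.52  0.57  0.23 -0.45] 0.0 lowmargin 0.51
1.2 [ 0.614 -0.103  0.195] [-107.    2.  -27.] [-0.4   0.08 -0.46  0.59  0.22 -0.44] 0.0 lowmargin 0
[... 504 characters left out ...]
-42.0, 0.0, -10.0]), (np.float64(0.3), [-58.0, 0.0, -29.0]), (np.float64(0.45), [-77.0, 0.0, -45.0]), (np.float64(0.6), [-98.0, 0.0, -58.0]), (np.float64(0.75), [-120.0, 0.0, -68.0]), (np.float64(0.9), [-144.0, 0.0, -74.0]), (np.float64(1.05), [-169.0, -0.0, -77.0]), (np.float64(1.2), [-191.0, 0.0, -76.0]), (np.float64(1.35), [-211.0, 0.0, -72.0]), (np.float64(1.5), [-231.0, 0.0, -65.0]), (np.float64(1.65), [-249.0, 0.0, -55.0]), (np.float64(1.8), [-266.0, 0.0, -42.0])]
8.4333 [ 0.5337 -0.1131  0.1201] [-0.502  0.013 -0.742  0.387  0.262 -0.529] -0.00031691512844253127 [-1.1 -0.1  0.7]
363 [4.43295098e-01 2.13986031e-04] [0.06296649 0.06525457]
case xy -0.1526095589607271 0.11711946048220472
```

View pics/side6.png

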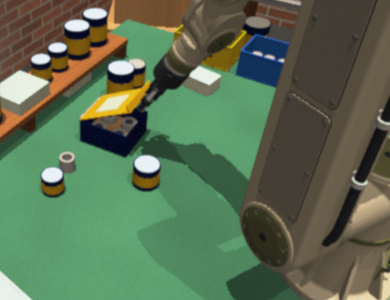

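The lid has opened about 0.5 rad, resting on the finger at (150,97). I continue.

Call:
apply_moves(rows=[{"xyz": [-10, 0, -7], "turn": [0, 0, 0], "grip": 0}, {"xyz": [-21, 0, -13], "turn": [0, 0, 0], "grip": 0}, {"xyz": [-32, 0, -18], "turn": [0, 0, 0], "grip": 0}, {"xyz": [-43, 0, -23], "turn": [0, 0, 0], "grip": 0}, {"xyz": [-55, 0, -26], "turn": [0, 0, 0], "grip": 0}, {"xyz": [-67, 0, -29], "turn": [0, 0, 0], "grip": 0}, {"xyz": [-80, 0, -31], "turn": [0, 0, 0], "grip": 0}, {"xyz": [-92, 0, -32], "turn": [0, 0, 0], "grip": 0}, {"xyz": [-103, 0, -32], "turn": [0, 0, 0], "grip": 0}, {"xyz": [-114, 0, -31], "turn": [0, 0, 0], "grip": 0}, {"xyz": [-124, 0, -29], "turn": [0, 0, 0], "grip": 0}, {"xyz": [-134, 0, -27], "turn": [0, 0, 0], "grip": 0}])

```text
clock: 9.48
tcp_pos: [0.6363, -0.1031, 0.2031]
orientation: [0.244, -0.04, 0.969, 0.008]
wrist_force: [-0.8, 0.3, -0.4]
finger_gap: -0.0006
grip_force: 0.1
```

Call:
apply_moves(rows=[{"xyz": [-8, 0, 3], "turn": [0, 0, 0], "grip": 0}, {"xyz": [-15, 0, 5], "turn": [0, 0, 0], "grip": 0}, {"xyz": [-21, 0, 8], "turn": [0, 0, 0], "grip": 0}, {"xyz": [-27, 0, 11], "turn": [0, 0, 0], "grip": 0}, {"xyz": [-33, 0, 14], "turn": [0, 0, 0], "grip": 0}, {"xyz": [-39, 0, 17], "turn": [0, 0, 0], "grip": 0}, {"xyz": [-45, 0, 22], "turn": [0, 0, 0], "grip": 0}, {"xyz": [-50, 0, 26], "turn": [0, 0, 0], "grip": 0}, {"xyz": [-50, 0, 26], "turn": [0, 0, 0], "grip": 0}, {"xyz": [-50, 0, 26], "turn": [0, 0, 0], "grip": 0}, {"xyz": [-50, 0, 26], "turn": [0, 0, 0], "grip": 0}])

```text
clock: 10.4
tcp_pos: [0.6919, -0.0986, 0.2037]
orientation: [0.243, -0.04, 0.969, 0.008]
wrist_force: [0.2, -0.3, 0.4]
finger_gap: -0.0001
grip_force: 0.0
```

```bash
python3 go.py|head -1; python3 t.py side7
```

```text
10.4 [ 0.6919 -0.0986  0.2037] [-0.339  0.208 -0.288  0.618  0.192 -0.377] turn [-0.003  0.003  0.001]
10.4 [ 0.6919 -0.0986  0.2037] [-0.339  0.208 -0.288  0.618  0.192 -0.377] -0.0001487865162268148 [ 0.2 -0.3  0.4]
378 [0.44306209 0.00126529] [0.06367146 0.06400182]
case xy -0.1527555661291866 0.1181862966101489
```

View pics/side7.png

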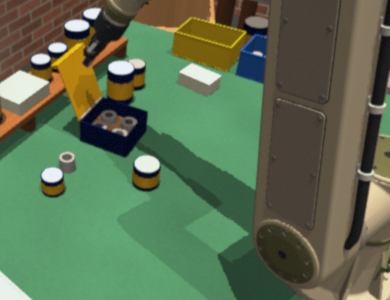

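The lid stands leaned back (crop 78,80) with no force on the finger. I withdraw and check.

Call:
apply_moves(rows=[{"xyz": [10, 0, -5], "turn": [0, 0, 0], "grip": 0}, {"xyz": [35, 0, -20], "turn": [0, 0, 0], "grip": 0}, {"xyz": [65, 0, -40], "turn": [0, 0, 0], "grip": 0}, {"xyz": [95, 0, -60], "turn": [0, 0, 0], "grip": 0}, {"xyz": [120, 0, -75], "turn": [0, 0, 0], "grip": 0}, {"xyz": [130, 0, -80], "turn": [0, 0, 0], "grip": 0}, {"xyz": [130, 0, -80], "turn": [0, 0, 0], "grip": 0}, {"xyz": [130, 0, -80], "turn": [0, 0, 0], "grip": 0}, {"xyz": [130, 0, -80], "turn": [0, 0, 0], "grip": 0}])

```text
clock: 11.2
tcp_pos: [0.5416, -0.1116, 0.2138]
orientation: [0.245, -0.04, 0.969, 0.008]
wrist_force: [0.6, 0.4, -0.3]
finger_gap: -0.0002
grip_force: 0.0
```

```bash
python3 t.py side8; python3 - <<'E'
from h import *
d=cam("side");P=cloud(d);h=cv2.cvtColor(d["color"],cv2.COLOR_BGR2HSV)
m=(h[...,0]>18)&(h[...,0]<35)&(h[...,1]>130)&(P[...,2]>.09)&(P[...,2]<.25)&(P[...,0]>.64)&(P[...,0]<.8)&(P[...,1]>-.18)&(P[...,1]<-.02)
q=P[m]; u=(q-[.6745,-.0985,.07])@[.9966,.082,0]; z=q[:,2]-.07
k=np.polyfit(z,u,1); print(m.sum(),"lid angle",np.pi/2+np.arctan(k[0]))
Q=np.load("side0.npy")
for n,(a,b,c,e),zt in(("bush",(306,248,328,274),.04),("small",(288,265,318,298),.05),("tall",(352,158,387,203),.11)):
    f=lambda X:(lambda q:(q.max(0)+q.min(0))/2)(X[b:e,a:c].reshape(-1,3)[abs(X[b:e,a:c,2].ravel()-zt)<.006][:,:2])
    print(n,f(P)-f(Q))
cv2.imwrite("pics/fin.png",cam("scene")["color"])
E
```

```text
11.2 [ 0.5416 -0.1116  0.2138] [-0.489 -0.068 -0.561  0.65   0.256 -0.516] -0.00019096943337068508 [ 0.6  0.4 -0.3]
361 [4.43417920e-01 3.48296299e-04] [0.06346469 0.06839794]
case xy -0.152476140494734 0.11724324264079378
1773 lid angle 1.9705391529056682
bush [-0.00127589  0.00104429]
small [0.00010916 0.00041886]
tall [0.00079622 0.00189093]
```

View pics/fin.png

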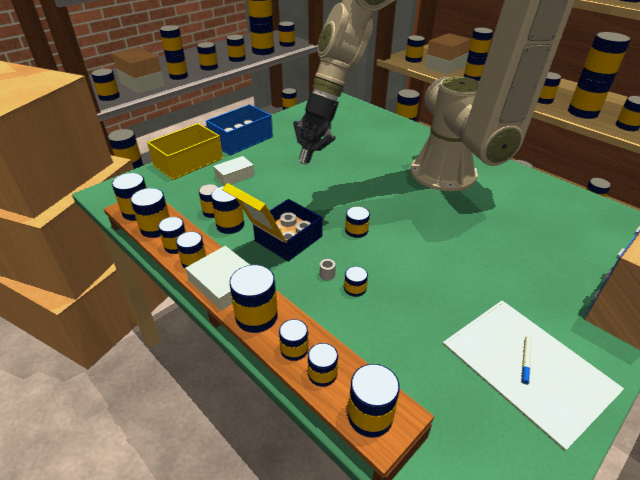

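The final scene shows the lid resting on its stop at (245,205), the tin upright at (357,222), nothing else moved, and the arm touching nothing.

```bash
python3 -c "
from workcell import ticket; print(ticket.hand_in())"
```

```text
the job is handed in; nothing more can be done
None
```

The job is handed in, but no verdict came back: the tin stands upright about 117 mm left of the case's middle line, the lid rests open on its stop at about 1.97 rad by my camera estimate, and the other objects are where they started (bush, small tin and tall tin measured within about 2 mm; mid tin, carton and marker checked by eye only).

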